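# Lay a standing binder down gently on the reading stand

## Robot

A 7-joint arm with a two-finger parallel gripper is mounted at the origin on the work surface. World frame = base frame: x ahead of the robot, y to its left, z up, the work surface at z = 0. Lengths are in m, angles in degrees, forces in N, time in s.
With the tool pointing down it reaches from about 0.425 to 0.875 m from the base axis. Payload 4.7 kg.
Tool frame: the origin (TCP) lies between the finger pads; the fingertips stand env.finger_overhang ahead of it and the grasp point (between the pads) lies 5 mm behind it (env.finger_overhang is the distance from the TCP to the fingertips, in m); z points along the fingers, y is the line along which they close (so a half turn about z gives the same grasp; the last joint's range is limited). The gripper opens to 87 mm and grips with 3 to 60 N. Pads are 19 mm wide; open, the fingers measure 117 mm over their backs; the gripper's body (75 mm by 190 mm) begins 51 mm behind the grasp point.
Start: joints at [66.182, 18.392, -4.016, 83.108, 1.295, 78.541, -3.26], TCP at [0.271, -0.591, 0.237] pointing down, gripper open.
Joint ranges: [-163.93, 163.93], [-17.29, 119.83], [-79.2, 71.16], [3.27, 140.29], [-89.18, 269.18], [5.43, 117.66], [-154.24, 154.24]. Speed limits (degrees/s): [147.25, 147.25, 180, 180, 180, 180, 180].

## Interface

Orientations are given as [roll, pitch, yaw] about the fixed x, y, z axes, in that order (R = Rz(yaw) Ry(pitch) Rx(roll)).
In Python, from cell import telemetry, eyes, env, models gives the robot as it stands. The module is installed in compiled form; this text tells all that it offers.
- The arm moves only by the tool drive_tool, never from a script. Its arguments are lists of equal length, an entry for each row: "angular": the turn, a rotation vector about the tool's x, y, z in rad, a list of three; "delta_pos": the shift along the tool's x, y, z in cm, a list of three; "gripper": the finger opening in cm, from 0 to 8.7. A call has 1 to 20 rows; each row shifts and turns the commanded pose from where the row before left it, along the tool's axes as they then stand; what a row does not reach is not made up. A row lasts 1/10 s, in which the tool goes at most 50 mm and 8.59 degrees, less where a joint would pass 70% of its speed; a pose out of reach is approached as far as the arm can. A call with a gripper value outside its range is refused whole. The fingers move at their own pace and stop on an object; "squeeze" is the grip in N (left out, the last holds). Time passes only in rows, so rows that do not move let the fingers close. It gives the time, the measured TCP pose, the force, the opening and the grip force at its end, in the units of the state.
- telemetry.get_obs(): the state, without advancing time (a new reading comes with each control period).
- eyes.read_camera(name): name is "scene" or "top" or "wrist"; returns a dict with "pixels" (384x512x3 uint8, red, green, blue), "mtx" (3x3 intrinsics, pixels), "origin" and "orientation" of the camera in the world. Camera axes: x right, y down, z forward; pixel columns grow to the right and rows downward; lengths in m; the calibration is good to about 2 mm. A picture is of the moment at which its call begins. There is no depth.
- env.sign_off(): hands the job in; it is judged then, once.
Trained networks look in a picture, given as the dict that the camera call returned (one of the last four; its "shot" number tells which), for a name from the list of things; names that differ only in an ending like _2 or _b are one class to them, and where a whole thing is asked for, a point or a joint stands for the part that bears it (a point fixed in the world has none). Each returns a list of dicts, best first, with "p" (0 to 1); they miss things now and then, are a little off and sometimes report something else, mostly with a low value. They report only what shows in the picture. A call takes as long as a camera call. They do not tell look-alikes from the thing itself.
- models.search_frame(picture, target): "centre" ([column, row] in pixels, amid what is visible of it).
- models.cut_out(picture, target): "pixels" (384x512 bool, what is visible of it) and "centre" ([column, row] in pixels, amid what is visible of it).
The state is a dict: "time_s": time; "qpos": joint angles; "joint_velocities": joint speeds; "effort": joint torques, N m; "tool_pos": TCP position; "tool_rot": TCP orientation; "force": force on the tool from outside, world axes, zero at the start; "wrist_torque": the same for the moment, N m; "grip_width": finger opening in m; "grasp_force": force on a finger pad.
Only numpy, scipy, OpenCV 4.12 (cv2) and the standard library are available. Lean on these libraries where they do the work, as an engineer would, in place of code of your own. Each camera call takes 0.05 s, during which the arm holds its last target. There are 200 camera calls.

## Task

The pink binder stands on its foot on the reading stand: tip it over onto its side so that it ends lying across the padded rail, square on the stand, with its foot still on the base plate at the heel-stop end. Keep it supported with the fingers on its way down so that it lands gently and never falls free (for instance with the open fingers loosely either side of its top edge, one pushing and the other catching); only push and support, never pinch, lift or carry it. Leave the other things on the desk alone and finish with the hand clear.

Things in the scene. Friction and masses are not known exactly. Their poses are not given: they have to be found in the camera images.
- stand: Reading stand, fixed to the desk; origin on the desk surface. Grey base plate 6 mm thick, x -105 to +130 mm, 220 mm wide in y, with a black heel stop across its +x end and a padded rail across its -x end. Its own -x is the way the binder must be tipped and points to the robot's right, partly back towards it.
- rail_top (a point): Middle of the rail's upper side, 54 mm above the desk. The rail is a fixed black rubber-padded bar, 20 mm diameter, 200 mm long along the stand's y, axis at the stand's x = -80 mm, held by two end cheeks (24 mm long, 8 mm thick, at y = +-104 mm, 56 mm high).
- heel_stop (a point): Middle of the upper edge of the heel stop's face (stand's x = +115 mm, 36 mm above the desk). The stop is a fixed bar 12 mm thick and 200 mm wide.
- pink_binder: Pink ring binder, rigid, closed, loose, 40 mm thick (its x), 185 mm deep (its y), 220 mm tall (its z), about 0.45 kg, weight central. Origin: centre of its underside. Starts upright on the base plate (underside 6 mm above the desk) at about the stand's x = +90 mm, its back 2 to 8 mm from the heel stop, axes nearly parallel to the stand's.
- binder_top (a point): Centre of the pink binder's top face, 220 mm above its underside. Laid down, the binder leans about 72 degrees from upright and this end reaches some 60 mm past the rail, with some 55 mm of free space beneath it.
- binder_foot (a point): Middle of the pink binder's lower edge on its -x face. Pushed at the top towards -x the binder turns about this edge, balances at about 10 degrees and would then fall by itself.
- blue_binder: Blue ring binder of the same size standing to the robot's right; leave alone. Origin: centre of underside.
- pen_cup: Grey pen cup with pens, 72 mm diameter, 95 mm tall (pens to 141 mm), standing beside the stand on its -y side; leave alone. Origin: centre of underside.
- stamp: Dark wooden hand stamp, 38 mm diameter, 72 mm tall, standing beside the stand on its +y side; leave alone. Origin: centre of underside.
- stapler: Violet and black stapler, 140 x 36 x 46 mm, on the robot's right; leave alone. Origin: centre of underside.
- silver_bowl: Silver bowl, 175 mm diameter, 85 mm tall, on the robot's left; leave alone. Origin: centre of underside.
- tape: Roll of clear tape lying flat, 72 mm diameter, 24 mm tall, on the robot's left; leave alone. Origin: centre of underside.
Not all that is in view belongs to the job. Leave any green or orange look-alike of the pink_binder alone.

How it is judged (in metres and radians):
At the end, for the whole second after the job is handed in: The pink binder lies at rest on its -x side across the padded rail (66 to 81 degrees from upright), its foot edge on the base plate between 40 and 120 mm on the stand's +x side and within 40 mm of the stand's middle line, square to the stand within 11 degrees, top end past the rail (angle between pink_binder's own z axis and vertical between 1.15 and 1.42 rad and x of binder_foot in the frame of stand between 0.04 and 0.12 m and z of binder_foot in the frame of stand below 0.018 m and y of binder_foot in the frame of stand between -0.04 and 0.04 m and x of binder_top in the frame of rail_top below -0.02 m and angle between the y axis of pink_binder and the y axis of stand, either way round below 0.2 rad and contact force between pink_binder and stand above 1 N and linear speed of pink_binder below 0.02 m/s and angular speed of pink_binder below 0.1 rad/s); the robot touches nothing.
It fails at once if the binder falls freely or is slammed down (turns faster than 3.5 rad/s) (angular speed of pink_binder above 3.5 rad/s).
It fails at once if the binder is lifted or carried, or tipped the wrong way (its foot edge rises 20 mm off the base plate) (z of binder_foot in the frame of stand above 0.026 m).
It fails at once if the binder is pinched or forced (over 25 N from the fingers) (contact force between the fingers and pink_binder above 25 N).
It fails at once if another thing on the desk is disturbed (moved 25 mm) (distance of any of blue_binder, pen_cup, stamp, stapler, silver_bowl, tape from where it was at the start of the episode above 0.025 m).
It also fails if it takes over 45 s, if anything falls off the work surface, if the arm or the gripper's body presses on something with over 40 N, if the wrist force passes 120 N, or if a joint passes its speed limit or range.

## Working session

There is one attempt and no reset: what is moved stays moved. The work goes in short steps, Python scripts to look and compute and a tool call to move; the robot and the scene stay as the last step left them, time stands still between calls to the robot, and variables do not carry over. Pictures are saved under pics/ and viewed, at most 10 in all, crops included, and the job is handed in when it is done.

Besides the shell and the picture viewer there is one more tool, called after ">>>" by a JSON object that holds its "api" and its "payload". drive_tool: Moves the arm, as the interface text tells. Its arguments: {"type":"object","properties":{"angular":{"type":"array","items":{"type":"array","items":{"type":"number"}}},"delta_pos":{"type":"array","items":{"type":"array","items":{"type":"number"}}},"gripper":{"type":"array","items":{"type":"number"}},"squeeze":{"type":"number"}},"required":["angular","delta_pos","gripper"]}

```bash
mkdir -p pics; cat > h.py <<'E'
import numpy as np, cv2
from scipy.spatial.transform import Rotation as R
from cell import telemetry, eyes, env, models
def rot(o):
    o=np.array(o,float)
    if o.shape==(3,3): return o
    if o.size==4: return R.from_quat(o).as_matrix()
    return R.from_euler('xyz',o,degrees=True).as_matrix()
def ray(p,px):
    d=rot(p['orientation'])@np.linalg.inv(p['mtx'])@np.array([px[0],px[1],1.]);return np.array(p['origin']),d
def onz(p,px,z):
    o,d=ray(p,px);return o+d*(z-o[2])/d[2]
def proj(p,X):
    c=rot(p['orientation']).T@(np.array(X)-np.array(p['origin']));u=np.array(p['mtx'])@c;return u[:2]/u[2]
def save(p,n): cv2.imwrite('pics/'+n+'.png',p['pixels'][:,:,::-1])
E
python3 - <<'E'
from h import *
ps=[]
for n in ['scene','top']:
    p=eyes.read_camera(n);ps.append(p['pixels'][:,:,::-1]);print(n,p['origin'],p['orientation'],p['mtx'])
    for t in ['pink_binder','blue_binder','pen_cup','stamp','stand','rail_top','heel_stop','binder_top','binder_foot']:
        print(t,[(round(d['p'],2),np.round(d['centre'])) for d in models.search_frame(p,t)][:3])
    save(p,n)
print(env.finger_overhang,telemetry.get_obs())
E
```

```text
scene [ 1.47049177 -0.22104246  1.06453344] [-133.03482894   -0.4683768    76.37070767] [[398.57430835   0.         258.09697963]
 [  0.         398.57430835 190.40316278]
 [  0.           0.           1.        ]]
pink_binder [(0.78, array([329., 207.])), (0.69, array([252., 203.]))]
blue_binder [(0.59, array([109., 260.]))]
pen_cup [(0.96, array([233., 250.]))]
stamp []
stand [(0.95, array([223., 222.]))]
rail_top [(0.62, array([228., 217.])), (0.54, array([254., 206.]))]
heel_stop [(0.69, array([225., 219.])), (0.51, array([258., 202.]))]
binder_top [(0.81, array([326., 204.])), (0.77, array([256., 202.]))]
binder_foot [(0.97, array([304., 161.])), (0.95, array([328., 206.])), (0.89, array([254., 204.]))]
top [0.36069228 0.01603358 1.26135633] [-170.30828317   -0.25120484  -89.71379026] [[398.38056108   0.         259.29444287]
 [  0.         398.38056108 188.65510841]
 [  0.           0.           1.        ]]
pink_binder [(0.95, array([267., 183.])), (0.86, array([178., 258.]))]
blue_binder [(0.9, array([423., 154.]))]
pen_cup [(0.74, array([299., 156.]))]
stamp [(0.6, array([25
[... 365 characters left out ...]
me_s': 1.0, 'qpos': array([66.1825984 , 18.39138918, -4.01627846, 83.10919277,  1.29619307,
       78.54187292, -3.26055024]), 'joint_velocities': array([ 0.03069172,  0.02391664, -0.00807221, -0.03331154, -0.05241153,
       -0.01413633, -0.02861074]), 'effort': array([ 1.43296234e-04, -4.91112292e+01, -4.02805181e-01, -3.12775290e+01,
       -6.36465917e-02,  3.37941502e-02,  8.00418377e-06]), 'tool_pos': array([ 0.27081201, -0.59089936,  0.23657822]), 'tool_rot': array([1.79997251e+02, 3.99002553e-03, 2.46260900e+01]), 'force': array([0.27697713, 0.81226291, 0.44795895]), 'wrist_torque': array([ 0.00561942, -0.00386276, -0.06151269]), 'grasp_force': 0.0, 'grip_width': 0.08701377468737273}
```

View pics/scene.png

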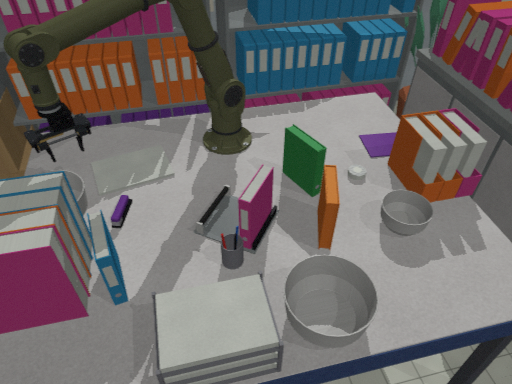

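View pics/top.png

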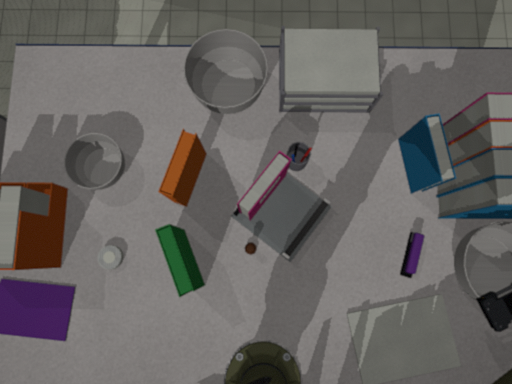

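Pink candidates in top: pink binder on the stand (265,184); look-alikes are orange (183,168) and green (180,259). In scene: pink (257,203), orange (328,206), green (304,161); the shelf and stack pinks are far off. I choose the one on the stand, whose rail is at top (306,230), and check with a close crop.

```bash
python3 - <<'E'
from h import *
p=eyes.read_camera('top')
c=p['pixels'][130:270,215:345,::-1]
cv2.imwrite('pics/crop.png',cv2.resize(c,None,fx=4.2,fy=4.2,interpolation=cv2.INTER_CUBIC))
E
```

```text
(no output)
```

View pics/crop.png

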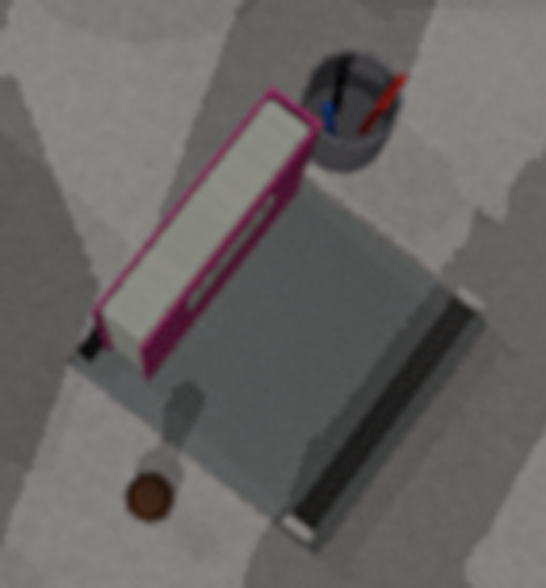

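```bash
cat >> h.py <<'E'
def fit(p,pts,uv,x0):
    from scipy.optimize import least_squares
    def f(v):
        c,s=np.cos(v[2]),np.sin(v[2]);
        return np.concatenate([proj(p,[v[0]+c*a-s*b,v[1]+s*a+c*b,z])-u for (a,b,z),u in zip(pts,uv)])
    r=least_squares(f,x0);return r.x,np.round(r.fun,1)
E
python3 - <<'E'
from h import *
p=eyes.read_camera('top')
cr=lambda l:[np.array(q)/4.2+[215,130]-.4 for q in l]
r,e=fit(p,[(-.08,-.104,.056),(-.08,.104,.056),(.13,.110,.006),(-.105,.11,.006)],cr([(471,303),(299,528),(72,360),(317,548)]),[.4,-.1,.8])
print('stand',r[:2],np.degrees(r[2]),e)
b,e=fit(p,[(.02,-.0925,.226),(-.02,-.0925,.226),(.02,.0925,.226),(-.02,.0925,.226)],cr([(272,92),(318,125),(97,312),(147,348)]),[.5,0,.8])
print('binder',b[:2],np.degrees(b[2]),e)
c,s=np.cos(r[2]),np.sin(r[2]);M=np.array([[c,s],[-s,c]])
print('binder in stand',M@(b[:2]-r[:2]))
for t in ['pen_cup','stamp']:
    for d in models.search_frame(p,t)[:1]:
        w=onz(p,d['centre'],.05);print(t,w,M@(w[:2]-r[:2]))
for px in [(306,230)]: print('rail',r[:2]+M.T@[-.08,0], 'beyond',r[:2]+M.T@[-.2,0])
E
```

```text
stand [ 0.49726384 -0.06956813] 52.048003042636836 [ 0.7 -0.9  0.1 -0.3 -0.7 -0.4 -0.1  1.6]
binder [ 0.55697868 -0.00127472] 52.80254161549682 [ 0.1 -1.4  1.1 -0.4 -0.7  0.5 -0.5  1.2]
binder in stand [ 0.09057584 -0.0050862 ]
pen_cup [ 0.68331901 -0.11683939  0.05      ] [ 0.07714949 -0.17578127]
stamp [0.39082686 0.03704235 0.05      ] [0.01860631 0.14949392]
rail [ 0.44806376 -0.13265024] beyond [ 0.37426363 -0.22727339]
```

The crop confirms the pink binder on the grey stand: its top face runs crop (97,312)–(272,92), the rail (299,528)–(471,303), the stamp is at (149,497) and the pen cup at (350,110). Moving above it.

>>> {"api": "drive_tool", "payload": {"angular": [[0,0,0],[0,0,0],[0,0,0],[0,0,0],[0,0,0],[0,0,0],[0,0,0],[0,0,0],[0,0,0],[0,0,0],[0,0,0],[0,0,0],[0,0,0],[0,0,0],[0,0,0],[0,0,0],[0,0,0],[0,0,0],[0,0,0]], "delta_pos": [[0,0,-4.5],[0,0,-4.5],[0,0,-4.5],[3.37,-2.78,0],[3.37,-2.78,0],[3.37,-2.78,0],[3.37,-2.78,0],[3.37,-2.78,0],[3.37,-2.78,0],[3.37,-2.78,0],[3.37,-2.78,0],[3.37,-2.78,0],[3.37,-2.78,0],[3.37,-2.78,0],[3.37,-2.78,0],[3.37,-2.78,0],[3.37,-2.78,0],[3.37,-2.78,0],[0,0,0]], "gripper": [8.7,8.7,8.7,8.7,8.7,8.7,8.7,8.7,8.7,8.7,8.7,8.7,8.7,8.7,8.7,8.7,8.7,8.7,8.7]}}

```text
time_s: 3.1
tool_pos: [0.5575, 0.0067, 0.3714]
tool_rot: [-179.8, -0.1, 25.3]
force: [0.8, 1.0, 0.0]
grip_width: 0.0871
grasp_force: 0.0
```

```bash
cat >> h.py <<'E'
def log():
    import json
    o=telemetry.get_obs();open('log.jsonl','a').write(json.dumps([list(o['qpos']),list(o['tool_pos']),list(o['tool_rot'])])+'\n')
    for k in ['time_s','qpos','tool_pos','tool_rot','force','grip_width']: print(k,np.round(o[k],3))
    return o
E
echo '[[66.182,18.392,-4.016,83.108,1.295,78.541,-3.26],[0.27081,-0.5909,0.23658],[179.997,0.004,24.626]]' > log.jsonl
python3 -c "
from h import *
log()"
```

```text
time_s 3.1
qpos [ 28.623   7.551 -35.59   82.314   4.135  91.465 -71.345]
tool_pos [0.557 0.007 0.371]
tool_rot [-1.79782e+02 -1.42000e-01  2.52750e+01]
force [0.794 0.976 0.04 ]
grip_width 0.087
```

>>> {"api": "drive_tool", "payload": {"angular": [[0,0,-0.146],[0,0,-0.146],[0,0,-0.146],[0,0,-0.146],[0,0,-0.146],[0,0,-0.146],[0,0,-0.146],[0,0,-0.146],[0,0,-0.146],[0,0,-0.146],[0,0,-0.146],[0,0,-0.146],[0,0,-0.146],[0,0,-0.146],[0,0,0]], "delta_pos": [[0,0,0],[0,0,0],[0,0,0],[0,0,0],[0,0,0],[0,0,0],[0,0,0],[0,0,0],[0,0,0],[0,0,0],[0,0,0],[0,0,0],[0,0,0],[0,0,0],[0,0,0]], "gripper": [8.7,8.7,8.7,8.7,8.7,8.7,8.7,8.7,8.7,8.7,8.7,8.7,8.7,8.7,8.7]}}

```text
time_s: 4.6
tool_pos: [0.5564, -0.002, 0.3716]
tool_rot: [-180.0, 0.0, 141.7]
force: [-0.2, 0.3, 0.7]
grip_width: 0.087
grasp_force: 0.0
```

```bash
cat > kin.py <<'E'
from h import *
import json
from scipy.optimize import least_squares
E=lambda ax,d:R.from_euler(ax,d,degrees=True).as_matrix()
# chain: signs s, lengths: z0,a1,L1,a3,L2,a5,L3 
def fk(q,P,s):
    z0,o1,L1,a3,L2,a5,L3,yo=P
    T=np.eye(3);x=np.array([0,0,z0])
    for ax,i,off in [('z',0,(o1,0,0)),('y',1,(0,0,L1)),('z',2,(a3,0,0)),('y',3,(-a3+a5,yo,L2)),('z',4,(0,0,0)),('y',5,(0,0,L3)),('z',6,(0,0,0))]:
        T=T@E(ax,s[i]*q[i]);x=x+T@np.array(off)
    return x,T
D=[json.loads(l) for l in open('log.jsonl')]
def res(P,s):
    r=[]
    for q,x,o in D:
        X,T=fk(q,P,s);r+=list(X-x)
    return np.array(r)
E
python3 - <<'E'
from kin import *
import itertools
log()
D[:]=[json.loads(l) for l in open('log.jsonl')]
best=[]
for s in itertools.product([1,-1],repeat=4):
    s=(s[0],1,s[1],1,s[2],1,s[3])
    Rs=[fk(q,[0]*8,s)[1].T@rot(o) for q,x,o in D]
    tilt=max(np.degrees(R.from_matrix(Rs[0].T@r).magnitude()) for r in Rs)
    f=least_squares(lambda P:np.r_[res(P,s),1e-3*P],[.3,0,.35,0,.35,0,.15,0])
    best.append((tilt,np.abs(f.fun).max(),s,f.x.round(3),Rs[0].round(2).tolist()))
best.sort(key=lambda b:b[0])
for b in best[:3]:print(b)
E
```

```text
time_s 4.6
qpos [ 36.442   8.449 -43.914  82.196   5.883  91.694  44.723]
tool_pos [ 0.556 -0.002  0.372]
tool_rot [-1.79973e+02  1.80000e-02  1.41708e+02]
force [-0.156  0.31   0.651]
grip_width 0.087
(np.float64(0.001804029908784347), np.float64(0.000713445541328946), (-1, 1, -1, 1, -1, 1, -1), array([ 0.156, -0.005, -0.347,  0.098,  0.52 , -0.713,  0.251, -0.027]), [[-0.0, -1.0, 0.0], [1.0, -0.0, -0.0], [0.0, 0.0, 1.0]])
(np.float64(10.271851122216807), np.float64(0.0007533948153837958), (-1, 1, -1, 1, 1, 1, -1), array([-0.103, -0.008, -0.432,  0.145,  0.487, -0.753, -0.012, -0.027]), [[0.01, -1.0, -0.0], [1.0, 0.01, -0.04], [0.04, -0.0, 1.0]])
(np.float64(74.59046558144776), np.float64(0.04182210285044149), (1, 1, -1, 1, 1, 1, -1), array([  3.717,   0.287, -39.625,  -9.171,  14.229, -41.822,  -2.084,
        -0.46 ]), [[-0.74, 0.67, -0.0], [-0.67, -0.74, -0.04], [-0.03, -0.03, 1.0]])
```

```bash
python3 - <<'E'
from kin import *
s=(-1,1,-1,1,-1,1,-1)
mk=lambda v:[v[0],0,v[1],0,v[2],0,v[3],v[4]]
f=least_squares(lambda v:np.r_[res(mk(v),s)],[.285,.42,.314,.3,-.025])
print(f.x.round(4),np.abs(f.fun).max())
f=least_squares(lambda v:np.r_[res(mk(v),s),(v-[.285,.4208,.3143,.3,-.0246])*1e-1],[.285,.42,.314,.3,-.025])
print(f.x.round(4),np.abs(f.fun).max())
E
```

```text
[ 0.3596  0.5003  0.5004  0.4964 -0.0222] 0.003000997934451673
[ 0.2353  0.4779  0.5038  0.3498 -0.0235] 0.018946548604601543
```

```bash
cat >> kin.py <<'E'
S=(-1,1,-1,1,-1,1,-1)
lo=np.array([-163.93,-17.29,-79.2,3.27,-89.18,5.43,-154.24]);hi=np.array([163.93,119.83,71.16,140.29,269.18,117.66,154.24])
C=np.array([[0,-1,0],[1,0,0],[0,0,1.]])
def ik(x,T,q0,P):
    def f(q):
        X,A=fk(q,P,S);return np.r_[(X-x)*10,R.from_matrix(A@C@T.T).as_rotvec()*3,(q-q0)*1e-4]
    r=least_squares(f,np.clip(q0,lo+.1,hi-.1),bounds=(lo,hi),method='trf')
    X,A=fk(r.x,P,S);return r.x,np.linalg.norm(X-x),np.degrees(R.from_matrix(A@C@T.T).magnitude())
ST=np.array([.4973,-.0696]);YW=np.radians(52.3)
ux=np.array([np.cos(YW),np.sin(YW),0]);uy=np.array([-np.sin(YW),np.cos(YW),0]);uz=np.array([0,0,1.])
def W(a,b,z): return np.r_[ST,0]+a*ux+b*uy+z*uz
def pose(th,ph,h=.204,foot=.0705):
    t=np.radians(th);zd=-np.sin(t)*ux+np.cos(t)*uz;xd=np.cos(t)*ux+np.sin(t)*uz
    p=np.radians(ph);tz=np.sin(p)*ux-np.cos(p)*uz;ty=np.cos(p)*ux+np.sin(p)*uz
    return W(foot,-.005,.006)+h*zd+.02*xd, np.stack([np.cross(ty,tz),ty,tz],1)
E
python3 - <<'E'
from kin import *
print(pose(0,0),rot(D[-1][2]).round(3))
for z0 in (.22,.28,.36):
    f=least_squares(lambda v:res([z0,0,v[0],0,v[1],0,v[2],v[3]],S),[.42,.314,.3,-.025]);v=f.x
    P=[z0,0,v[0],0,v[1],0,v[2],v[3]];print(np.round(P,3),np.abs(f.fun).max())
    q=np.array(D[-1][0])
    for th in range(0,73,8):
        x,T=pose(th,th);q,a,b=ik(x,T,q,P);print(th,q.round(),round(a,4),round(b,1))
E
```

```text
(array([ 0.55659931, -0.00105191,  0.21      ]), array([[-0.79122353,  0.61152704,  0.        ],
       [ 0.61152704,  0.79122353,  0.        ],
       [ 0.        ,  0.        , -1.        ]])) [[-0.785  0.62  -0.   ]
 [ 0.62   0.785 -0.001]
 [-0.    -0.    -1.   ]]
[ 0.22   0.     0.5    0.     0.5    0.     0.356 -0.022] 0.0028054222819392516
0 [ 36.  11. -44.  98.   8.  74.  43.] 0.0 0.0
8 [ 43.   5. -41. 104.  -3.  68.  56.] 0.0 0.0
16 [ 48.   1. -36. 109. -15.  64.  70.] 0.0 0.0
24 [ 52.  -1. -31. 114. -27.  63.  85.] 0.0 0.0
32 [ 57.  -0. -27. 117. -36.  63.  99.] 0.0 0.0
40 [ 61.   3. -23. 120. -44.  65. 112.] 0.0 0.0
48 [ 65.   8. -21. 122. -50.  68. 124.] 0.0 0.0
56 [ 70.  15. -20. 123. -53.  71. 134.] 0.0 0.0
64 [ 73.  23. -19. 123. -56.  73. 143.] 0.0 0.0
72 [ 76.  33. -19. 122. -56.  76. 151.] 0.0 0.0
[ 0.28   0.     0.5    0.     0.5    0.     0.417 -0.022] 0.002845049962854544
0 [ 36.  11. -44.  98.   8.  74.  43.] 0.0 0.0
8 [ 43.   5. -40. 104.  -4.  68.  57.] 0.0 0.0
16 [ 49.   0. -35. 110. -16.  64.  73.] 0.0 0.0
24 [ 53.  -1. -29. 115. -27.  63.  88.] 0.0 0.0
32 [ 58.  -0. -24. 118. -36.  64. 103.] 0.0 0.0
40 [ 63.   4. -21. 121. -43.  66. 116.] 0.0 0.0
48 [ 68.  10. -18. 122. -47.  69. 128.] 0.0 0.0
56 [ 73.  19. -17. 122. -50.  72. 138.] 0.0 0.0
64 [ 77.  29. -16. 120. -51.  75. 147.] 0.0 0.0
72 [ 80.  39. -16. 118. -51.  78. 153.] 0.0 0.0
[ 0.36   0.     0.5    0.     0.5    0.     0.497 -0.022] 0.0030016988652443915
0 [ 36.  11. -44.  98.   8.  74.  43.] 0.0 0.0
8 [ 44.   4. -39. 105.  -5.  68.  59.] 0.0 0.0
16 [ 50.  -1. -33. 111. -17.  65.  76.] 0.0 0.0
24 [ 55.  -2. -27. 116. -27.  64.  92.] 0.0 0.0
32 [ 61.   1. -21. 119. -35.  66. 108.] 0.0 0.0
40 [ 66.   7. -18. 121. -41.  68. 122.] 0.0 0.0
48 [ 72.  15. -16. 121. -44.  71. 134.] 0.0 0.0
56 [ 77.  25. -14. 119. -45.  74. 143.] 0.0 0.0
64 [ 81.  36. -14. 115. -45.  77. 150.] 0.0 0.0
72 [ 87.  48. -17. 111. -43.  79. 154.] 0.0 0.0
```

>>> {"api": "drive_tool", "payload": {"angular": [[0,0,0.149],[0,0,0.149],[0,0,0.149],[0,0,0.149],[0,0,0.149],[0,0,0.149],[0,0,0.149],[0,0,0.149],[0,0,0.149],[0,0,0.149],[0,0,0.149],[0,0,0.149],[0,0,0.149],[0,0,0.149],[0,0,0.149],[0,0,0.149],[0,0,0.149],[0,0,0.149],[0,0,0.149],[0,0,0.149]], "delta_pos": [[0,0,0],[0,0,0],[0,0,0],[0,0,0],[0,0,0],[0,0,0],[0,0,0],[0,0,0],[0,0,0],[0,0,0],[0,0,0],[0,0,0],[0,0,0],[0,0,0],[0,0,0],[0,0,0],[0,0,0],[0,0,0],[0,0,0],[0,0,0]], "gripper": [8.7,8.7,8.7,8.7,8.7,8.7,8.7,8.7,8.7,8.7,8.7,8.7,8.7,8.7,8.7,8.7,8.7,8.7,8.7,8.7]}}

```text
time_s: 6.6
tool_pos: [0.5565, -0.0016, 0.3716]
tool_rot: [180.0, -0.0, -29.6]
force: [-0.2, -0.3, -0.6]
grip_width: 0.0874
grasp_force: 0.0
```

>>> {"api": "drive_tool", "payload": {"angular": [[0,0,0.145],[0,0,0],[0,0,0]], "delta_pos": [[0,0,0],[0,0,3],[0,0,3]], "gripper": [8.7,8.7,8.7]}}

```text
time_s: 6.9
tool_pos: [0.5571, -0.0015, 0.3118]
tool_rot: [-179.9, -0.1, -37.6]
force: [-0.5, -0.4, -0.2]
grip_width: 0.0869
grasp_force: 0.0
```

```bash
python3 - <<'E'
from h import *
log()
p=eyes.read_camera('wrist');save(p,'w1')
for X in [(.02,.0925),(-.02,.0925),(.02,-.0925),(-.02,-.0925)]:
    a=np.radians(52.5);w=np.array([.557,-.0013])+[np.cos(a)*X[0]-np.sin(a)*X[1],np.sin(a)*X[0]+np.cos(a)*X[1]]
    print(X,proj(p,[*w,.226]).round())
E
```

```text
time_s 6.9
qpos [  25.586    7.255  -30.965   88.97     3.784   84.661 -133.092]
tool_pos [ 0.557 -0.002  0.312]
tool_rot [-1.79929e+02 -1.39000e-01 -3.75730e+01]
force [-0.509 -0.44  -0.161]
grip_width 0.087
(0.02, 0.0925) [236. 302.]
(-0.02, 0.0925) [282. 302.]
(0.02, -0.0925) [230.  74.]
(-0.02, -0.0925) [287.  74.]
```

View pics/w1.png

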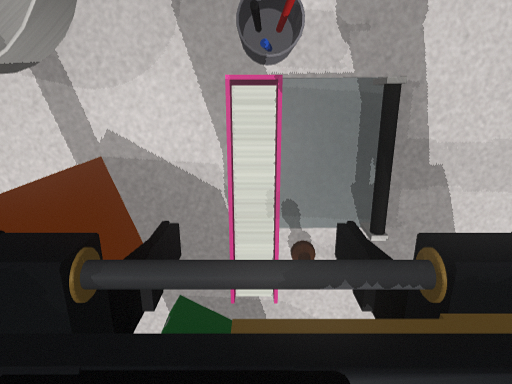

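The wrist view shows the binder's top face between columns 225 and 281, with the fingers around 170 and 345, so it is nearly centred. The binder sits about 3 mm further towards the stand's +x. Descending.

>>> {"api": "drive_tool", "payload": {"angular": [[0,0,0],[0,0,0],[0,0,0],[0,0,0],[0,0,0],[0,0,0],[0,0,0],[0,0,0]], "delta_pos": [[0,-0.3,2.5],[0,0,2.5],[0,0,2.5],[0,0,2.5],[0,0,0],[0,0,0],[0,0,0],[0,0,0]], "gripper": [8.7,8.7,8.7,8.7,8.7,7,6,5.8], "squeeze": 3}}

```text
time_s: 7.75
tool_pos: [0.5594, 0.0012, 0.2133]
tool_rot: [-179.9, -0.1, -37.3]
force: [0.5, 0.7, -1.3]
grip_width: 0.0705
grasp_force: 0.0
```

```bash
python3 - <<'E'
from h import *
log()
p=eyes.read_camera('wrist');save(p,'w2')
E
```

```text
time_s 7.75
qpos [  25.077   10.115  -31.097   97.338    5.453   73.888 -134.474]
tool_pos [0.559 0.001 0.213]
tool_rot [-1.79917e+02 -1.39000e-01 -3.73460e+01]
force [ 0.475  0.709 -1.347]
grip_width 0.07
```

View pics/w2.png

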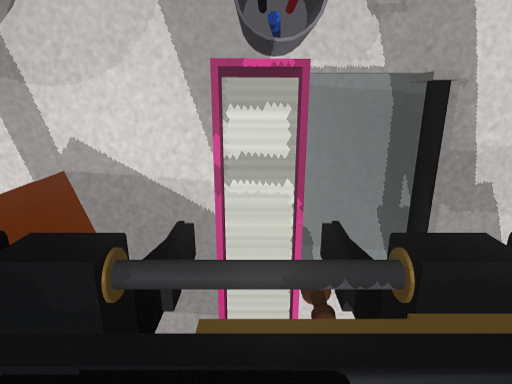

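The fingers (tips at about 187 and 328) straddle the binder (218–300), centred. Now I start the tip slowly.

>>> {"api": "drive_tool", "payload": {"angular": [[0,0,0],[0,0,0],[0,0,0],[0,0,0],[0,0,0],[0.04,0,0],[0.04,0,0],[0.04,0,0],[0.04,0,0],[0.04,0,0],[0,0,0]], "delta_pos": [[0,0,0],[0,0,0],[0,0.25,0],[0,0.25,0],[0,0.25,0],[0,0.83,-0.06],[0,0.83,-0.06],[0,0.83,-0.06],[0,0.83,-0.06],[0,0.83,-0.06],[0,0,0]], "gripper": [5.5,5.5,5.5,5.5,5.5,5.5,5.5,5.5,5.5,5.5,5.5]}}

```text
time_s: 8.9
tool_pos: [0.5274, -0.0407, 0.2108]
tool_rot: [-168.6, 0.0, -37.6]
force: [0.2, 0.7, -0.4]
grip_width: 0.0552
grasp_force: 0.0
```

```bash
python3 - <<'E'
from kin import *
o=log();x=np.array(o['tool_pos'])-np.r_[ST,0];print('stand',x@ux,x@uy,x[2],'tz',rot(o['tool_rot'])[:,2]@np.stack([ux,uy,uz],1))
p=eyes.read_camera('scene')
c=p['pixels'][140:270,170:320,::-1]
cv2.imwrite('pics/s2.png',cv2.resize(c,None,fx=4,fy=4,interpolation=cv2.INTER_CUBIC))
E
```

```text
time_s 8.9
qpos [  35.017    1.716  -27.184  106.453   -9.895   66.652 -116.205]
tool_pos [ 0.527 -0.041  0.211]
tool_rot [-1.68629e+02  3.00000e-03 -3.75900e+01]
force [ 0.19   0.68  -0.375]
grip_width 0.055
stand 0.041291784534337246 -0.006152640848986722 0.21078889430899925 tz [ 1.97161712e-01  4.27309547e-04 -9.80370887e-01]
```

View pics/s2.png

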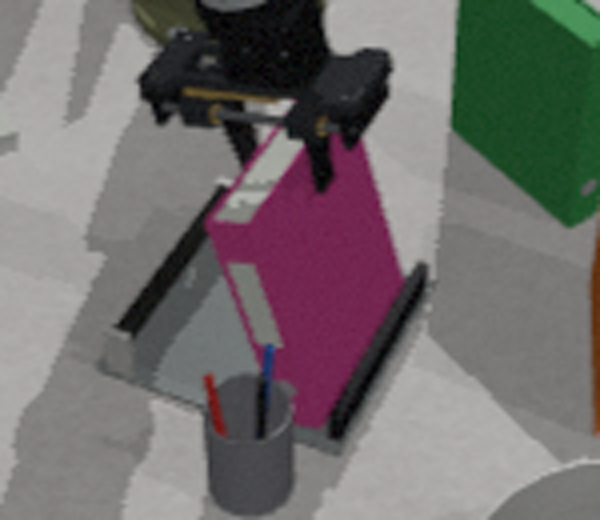

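The crop shows the binder leaning toward the rail, its foot by the heel stop (380,350) and the fingers either side of the top at (320,170) and (240,130). Continuing along the arc.

>>> {"api": "drive_tool", "payload": {"angular": [[0.04,0,0],[0.04,0,0],[0.04,0,0],[0.04,0,0],[0.04,0,0],[0.04,0,0],[0.04,0,0],[0.04,0,0],[0.04,0,0],[0.04,0,0],[0,0,0]], "delta_pos": [[0,0.83,-0.06],[0,0.83,-0.06],[0,0.83,-0.06],[0,0.83,-0.06],[0,0.83,-0.06],[0,0.83,-0.06],[0,0.83,-0.06],[0,0.83,-0.06],[0,0.83,-0.06],[0,0.83,-0.06],[0,0,0]], "gripper": [5.5,5.5,5.5,5.5,5.5,5.5,5.5,5.5,5.5,5.5,5.5]}}

```text
time_s: 10.05
tool_pos: [0.4799, -0.1014, 0.1845]
tool_rot: [-145.7, 0.2, -37.4]
force: [-0.4, -1.5, -0.2]
grip_width: 0.0555
grasp_force: 0.6
```

```bash
python3 - <<'E'
from kin import *
o=log();x=np.array(o['tool_pos'])-np.r_[ST,0];print('stand',x@ux,x@uy,x[2],'tz',rot(o['tool_rot'])[:,2]@np.stack([ux,uy,uz],1))
p=eyes.read_camera('scene')
c=p['pixels'][140:270,170:320,::-1]
cv2.imwrite('pics/s3.png',cv2.resize(c,None,fx=4,fy=4,interpolation=cv2.INTER_CUBIC))
E
```

```text
time_s 10.05
qpos [ 47.176  -0.847 -14.459 118.647 -38.554  64.954 -77.063]
tool_pos [ 0.48  -0.101  0.185]
tool_rot [-145.716    0.18   -37.426]
force [-0.365 -1.453 -0.214]
grip_width 0.055
stand -0.03584079409024512 -0.005669311771299158 0.18450663214507967 tz [ 0.56327132  0.00528317 -0.82625511]
```

View pics/s3.png

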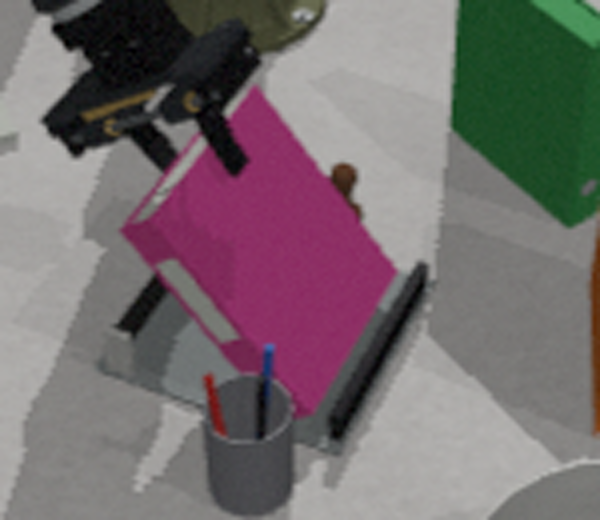

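The binder leans about 38°, still caught by the fingers ((225,140) and (150,140)), with the foot line in place at (320,400). Continuing.

>>> {"api": "drive_tool", "payload": {"angular": [[0.04,0,0],[0.04,0,0],[0.04,0,0],[0.04,0,0],[0.04,0,0],[0.04,0,0],[0.04,0,0],[0.04,0,0],[0.04,0,0],[0,0,0]], "delta_pos": [[0,0.83,-0.06],[0,0.83,-0.06],[0,0.83,-0.06],[0,0.83,-0.06],[0,0.83,-0.06],[0,0.83,-0.06],[0,0.83,-0.06],[0,0.83,-0.06],[0,0.83,-0.06],[0,0,0]], "gripper": [5.5,5.5,5.5,5.5,5.5,5.5,5.5,5.5,5.5,5.5]}}

```text
time_s: 11.1
tool_pos: [0.4458, -0.1462, 0.1374]
tool_rot: [-125.1, 0.2, -37.3]
force: [-1.2, -1.1, -1.4]
grip_width: 0.0554
grasp_force: 0.9
```

```bash
python3 - <<'E'
from kin import *
o=log();x=np.array(o['tool_pos'])-np.r_[ST,0];print('stand',x@ux,x@uy,x[2],'tz',rot(o['tool_rot'])[:,2]@np.stack([ux,uy,uz],1))
p=eyes.read_camera('scene')
c=p['pixels'][140:270,170:320,::-1]
cv2.imwrite('pics/s4.png',cv2.resize(c,None,fx=4,fy=4,interpolation=cv2.INTER_CUBIC))
E
```

```text
time_s 11.1
qpos [ 57.354  12.915  -6.681 122.353 -54.487  73.406 -46.227]
tool_pos [ 0.446 -0.146  0.137]
tool_rot [-125.064    0.198  -37.297]
force [-1.189 -1.061 -1.404]
grip_width 0.055
stand -0.0920828352868955 -0.0061072789904954294 0.1373597057088286 tz [ 0.8184812   0.00774785 -0.57448106]
```

View pics/s4.png

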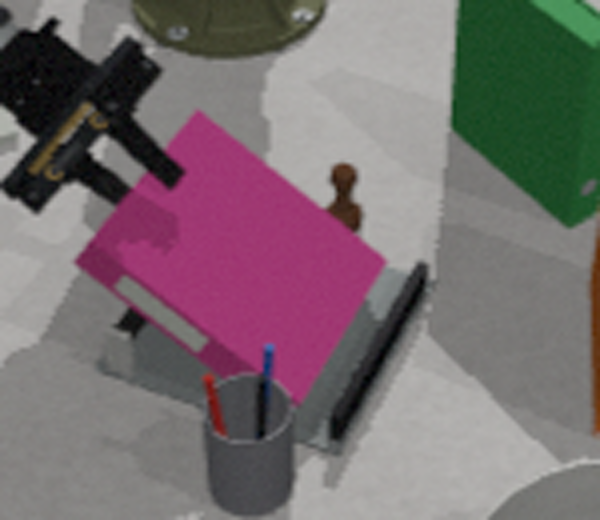

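About 58°, square and supported; the foot edge ((300,400)–(385,262)) has hardly moved. Last stretch.

>>> {"api": "drive_tool", "payload": {"angular": [[0.015,0,0],[0.015,0,0],[0.015,0,0],[0.015,0,0],[0.015,0,0],[0.015,0,0],[0.015,0,0],[0.015,0,0],[0,0,0]], "delta_pos": [[0,0.7,0.05],[0,0.7,0.05],[0,0.7,0.05],[0,0.7,0.05],[0,0.7,0.05],[0,0.7,0.05],[0,0.7,0.05],[0,0.7,0.05],[0,0,0]], "gripper": [5.5,5.5,5.5,5.5,5.5,5.5,5.5,5.5,5.5]}}

```text
time_s: 12.05
tool_pos: [0.4297, -0.1675, 0.0884]
tool_rot: [-118.0, 0.1, -37.4]
force: [0.3, -0.7, -0.3]
grip_width: 0.0552
grasp_force: 0.0
```

```bash
python3 - <<'E'
from kin import *
o=log();x=np.array(o['tool_pos'])-np.r_[ST,0];print('stand',x@ux,x@uy,x[2],'tz',rot(o['tool_rot'])[:,2]@np.stack([ux,uy,uz],1),o['grasp_force'])
p=eyes.read_camera('scene')
c=p['pixels'][140:270,170:320,::-1]
cv2.imwrite('pics/s5.png',cv2.resize(c,None,fx=4,fy=4,interpolation=cv2.INTER_CUBIC))
E
```

```text
time_s 12.05
qpos [ 61.568  23.924  -5.115 121.433 -57.051  75.974 -34.433]
tool_pos [ 0.43  -0.168  0.088]
tool_rot [-1.18037e+02  1.16000e-01 -3.73850e+01]
force [ 0.34  -0.749 -0.348]
grip_width 0.055
stand -0.11881745836487512 -0.006360139263358003 0.08839968913676177 tz [ 0.8826285   0.00580067 -0.47003541] 0.0
```

View pics/s5.png

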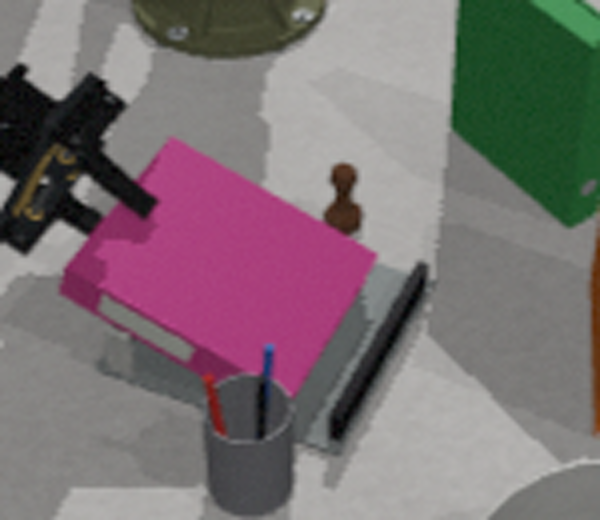

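The binder rests on the rail and the finger load is zero. I withdraw along its slope, then rise.

>>> {"api": "drive_tool", "payload": {"angular": [[0,0,0],[0,0,0],[0,0,0],[0,0,0],[0,0,0],[0,0,0],[0,0,0],[0,0,0],[0,0,0]], "delta_pos": [[0,0,0],[0,0,0],[0,0.25,-1.5],[0,0.35,-2],[0,0.35,-2],[0,-0.5,-2.5],[0,-2,-2],[0,-3,-2],[0,0,0]], "gripper": [6.8,6.8,6.8,6.8,6.8,6.8,6.8,6.8,6.8]}}

```text
time_s: 13.0
tool_pos: [0.3793, -0.2375, 0.1902]
tool_rot: [-118.3, -0.5, -37.4]
force: [0.5, 0.0, -0.8]
grip_width: 0.0681
grasp_force: 0.0
```

```bash
python3 - <<'E'
from kin import *
o=log()
p=eyes.read_camera('scene');t=eyes.read_camera('top')
a=p['pixels'][130:280,140:330,::-1];b=t['pixels'][130:280,205:395,::-1]
cv2.imwrite('pics/end.png',cv2.resize(np.hstack([a,b]),None,fx=2.1,fy=2.1,interpolation=cv2.INTER_CUBIC))
np.save('t.npy',t['pixels'])
E
```

```text
time_s 13.0
qpos [ 66.572  16.708  -0.808 114.64  -50.778  89.797 -41.042]
tool_pos [ 0.379 -0.237  0.19 ]
tool_rot [-118.289   -0.454  -37.432]
force [ 0.519  0.009 -0.816]
grip_width 0.068
```

View pics/end.png

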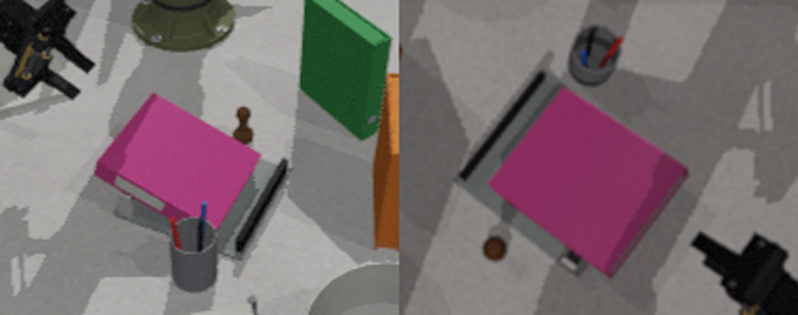

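```bash
python3 - <<'E'
from kin import *
t=eyes.read_camera('top')
for (u,v),z in [((568,88),.044),((490,184),.044),((688,172),.112),((612,275),.112)]:
    w=onz(t,[(u-399)/2.1+205,v/2.1+130],z)-np.r_[ST,0];print(w@ux,w@uy)
E
```

```text
0.07622169768630076 -0.09890546627066978
0.07903646385535879 0.08488384752995776
-0.13143583557278912 -0.09233665531820724
-0.13261384030805612 0.08435560002072459
```

The binder lies square across the rail, with its foot at stand x ≈ 65 mm and y ≈ -6 mm. The hand is clear.

```bash
python3 -c "
from cell import env
print(env.sign_off())"
```

```text
the job is handed in; nothing more can be done
None
```

The pink binder was tipped over with the fingers supporting it all the way down. It lies square across the rail with its foot on the base plate, the hand is clear, and the job was handed in at about 13 s; the sign-off gave no verdict.

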